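# Seat a block in its fixture and snap the toggle clamp over centre

## Robot

A 6-joint arm with a two-finger parallel gripper is mounted at the origin on the work surface; the furniture and walls round the work are solid. World frame = base frame: x ahead of the robot, y to its left, z up, the work surface at z = 0. Lengths are in mm, angles in rad, forces in N, time in s.
With the tool pointing down it reaches from about 350 to 975 mm from the base axis. Payload 7.1 kg.
Tool frame: the origin (TCP) lies on the front face of the gripper's body, between the roots of the fingers; the fingertips stand 80 mm ahead of it and the grasp point (between the pads) lies 61 mm ahead of it; z points along the fingers, y is the line along which they close (so a half turn about z gives the same grasp; the last joint's range is limited). The gripper opens to 88 mm and grips with 3 to 60 N. Pads are 20 mm wide; open, the fingers measure 115 mm over their backs; the gripper's body (75 mm by 178 mm) begins 61 mm behind the grasp point.
Start: joints at [1.301, 0.423, 1.63, -0, 1.089, -0.019], TCP at [155.081, 605.438, 302.675] pointing down, gripper open.
Joint ranges: [-3, 3], [-0.9, 2.11], [0.09, 2.58], [-1.31, 4.45], [0.11, 2.69], [-2.54, 2.54]. Speed limits (rad/s): [2.39, 2.39, 3.01, 3.14, 3.14, 3.14].

## Interface

Orientations are given as a rotation vector (axis times angle).
In Python, from workcell import readout, vision, close_job gives the robot as it stands.
- The arm moves only by the tool servo_tool, never from a script. Its argument "plan" is a list that holds one entry, the list of rows, each a list of 7 numbers: the gripper command: -1 is fully open, 1 is shut, values between are in proportion, then the shift along the world's x, y, z in units of 40 mm (1.0 is 40 mm), then the turn, a rotation vector about the world's x, y, z in units of 5 degrees (1.0 is 5 degrees). A call has 1 to 5 rows; each row shifts and turns the commanded pose from where the row before left it; what a row does not reach is not made up. A row lasts 1/12 s, in which the tool goes at most 41.7 mm and 7.16 degrees, less where a joint would pass 70% of its speed; a pose out of reach is approached as far as the arm can. A call is refused whole if a number of a shift passes 1 or a number of a turn 1, either way. A call with a gripper value outside its range is refused whole. The fingers move at their own pace and stop on an object; the grip force is fixed at half the most. Time passes only in rows, so rows that do not move let the fingers close. It gives the time, the measured TCP pose, the force, the opening and the grip force at its end, in the units of the state.
- readout.get_obs(): the state, without advancing time (a new reading comes with each control period).
- vision.get_image(name): name is "side" or "top" or "wrist"; returns the picture (384x512x3 uint8, red, green, blue); there is no depth.
- vision.camera_params(name): a dict with "fx", "fy", "cx", "cy" (pixels), "rvec" (rotation vector, rad) and "tvec" (3), from world to camera coordinates, as OpenCV has them; the wrist camera has in their place "hand_eye" (4x4, takes a point from camera to tool coordinates, whose origin is the TCP and whose axes are the flange's). Camera axes: x right, y down, z forward; pixel columns grow to the right and rows downward; lengths in mm; the calibration is good to about 2 mm. A picture is of the moment at which its call begins: read the wrist's pose just before it. camera_params takes no time and is no camera call.
- close_job(): hands the job in; it is judged then, once.
The state is a dict: "t": time; "qpos": joint angles; "qvel": joint speeds; "joint_torque": joint torques, N m; "ee_pos": TCP position; "orientation": TCP orientation; "ft_force": force on the tool from outside, world axes, zero at the start; "moment": the same for the moment, N m; "width": finger opening in mm; "grasp_force": force on a finger pad.
Only numpy, scipy, OpenCV 4.12 (cv2) and the standard library are available. Lean on these libraries where they do the work, as an engineer would, in place of code of your own. Each camera call takes 0.05 s, during which the arm holds its last target. There are 200 camera calls.

## Task

A metal block lies loose in the small clamping fixture on the bench. With the fingertips, push the block along the fixture until its end is home against the end stop, then push the clamp's upright lever forward and down, over its dead point, until it snaps into lock and holds the block against the side rail. Do not lift the block, and leave the other things on the bench where they are.

Things in the scene. Friction and masses are not known exactly. Their poses are not given: they have to be found in the camera images.
- fixture: T-shaped dark steel plate on black feet, fixed, top 25 mm above the bench. Origin on the bench, where stem and bar of the T meet; x = clamping direction, within 0.2 rad of straight away from the robot; y left, away from the end stop; z up. Bar of the T: x 0 to 83 mm, y -61 to 81. Stem, nearer the robot, carries the clamp: x -109 to 0, y -31 to 31.
- block: plain light-alloy block with a bore and two bolt holes, 52 (x) x 84 (y) x 24 mm high, about 0.35 kg, loose on the fixture's plate, about parallel to it. Origin: middle of its underside. Starts 1 to 5 mm clear of the side buttons and 15 to 34 mm from the end button. Home: centre at x 34, y 0 mm in the fixture's frame; the clamp itself pushes it the last millimetres in x.
- end_button (a point): face of the round steel button on the end stop: x 34, y -42, z 37 mm in the fixture's frame; the block's end rests on it when home. The stop, a dark steel bar behind it, fills x 14 to 54, y -60 to -46 and is 45 mm high above the bench.
- side_rail (a point): point midway between the faces of the two side buttons (54 mm apart in y): x 60, y 0, z 37 mm in the fixture's frame. The dark steel rail behind them fills x 66 to 82, y -55 to 75 and is 45 mm high above the bench.
- sleeve (a point): front end of the clamp's round guide sleeve: x -13, y 0, z 38 mm in the fixture's frame. The clamp, a steel push-pull toggle clamp, has its sleeve and cheeks at x -96 to -13, y -12 to 12, up to 49 mm above the bench.
- lever (a joint): clamp lever, rad, about a pin along the fixture's y. 0 = open, leaning 13 degrees back to the robot; grows as it is pushed forward (+x) and down: it stands 1.798 minus value above +x. Starts at 0 to 0.3, nearly free. From about 0.8 it resists (up to 4 N at its end); dead point 1.31, then it snaps by itself to its stop, 1.449 (locked). Released before 1.31 it springs back to about 0.8.
- lever_pivot (a point): the axis of the lever's pin, midway between the cheeks: x -85, y 0, z 38 mm in the fixture's frame.
- lever_end (a point): the free end of the lever, on its axis, 98 mm from the pin. The lever is two steel straps that end in a round black plastic grip, 18 mm thick, 41 to 98 mm from the pin.
- clamp_tip: rubber tip of the plunger, 15 mm across; origin at the middle of its front face, which presses on the block. Locked, it pushes with about 40 N.
- hex_bolt: large steel bolt standing on its head, 24 x 28 x 60 mm high; a bystander. Origin under its middle.
- brass_nut: brass-coloured hexagon nut lying flat, 27 x 26 x 13 mm; a bystander.
- small_nut: smaller steel hexagon nut lying flat, 20 x 22 x 10 mm; a bystander.
- try_square: engineer's square lying flat, 144 x 94 x 16 mm; a bystander.
- tape_measure: white tape measure, 97 x 78 x 38 mm; a bystander.

How it is judged (in metres and radians):
On the way, in this order (a step that is already met when the one before it is completed fails the run):
1. the block is pushed home against the end stop while the clamp is still open (y of block in the frame of fixture between -0.004 and 0.0025 m and value of joint lever below 0.9 rad), for 0.2 s.
2. the lever is pushed over its dead point and has snapped into lock (value of joint lever above 1.4 rad and contact force between clamp_tip and block above 20 N), for 0.2 s.
At the end, for the whole second after the job is handed in: The lever is locked past its dead point (over 1.40 rad), its rubber tip presses on the block with more than 20 N, and the block lies flat and still at home: within 2.5 mm of its place against the end stop and the side buttons and square within 0.04 rad (all of step 2 and y of block in the frame of fixture between -0.004 and 0.0025 m and x of block in the frame of fixture between 0.0315 and 0.0365 m and angle between the x axis of block and the x axis of fixture, either way round below 0.04 rad and z of block in the frame of fixture below 0.028 m and linear speed of block below 0.01 m/s); the robot touches nothing.
It fails at once if the block is lifted or tipped out of the fixture (z of block in the frame of fixture above 0.033 m or angle between block's own z axis and vertical above 0.2 rad).
It fails at once if a bystander (bolt, nut, square, tape measure) is pushed away or lifted, by more than 30 mm (distance of any of hex_bolt, brass_nut, small_nut, try_square, tape_measure from where it was at the start of the episode above 0.03 m).
It also fails if it takes over 48 s, if anything falls off the work surface, if the arm or the gripper's body presses on something with over 40 N, if the wrist force passes 120 N, or if a joint passes its speed limit or range.

## Working session

There is one attempt and no reset: what is moved stays moved. The work goes in short steps, Python scripts to look and compute and a tool call to move; the robot and the scene stay as the last step left them, time stands still between calls to the robot, and variables do not carry over. Pictures are saved under pics/ and viewed, at most 10 in all, crops included, and the job is handed in when it is done.

Besides the shell and the picture viewer there is one more tool, called after "Call:" in YAML: its name, and indented under it one key for each argument. servo_tool: Moves the arm, as the interface text tells. Its arguments: {"type":"object","properties":{"plan":{"type":"array"}},"required":["plan"]}

```bash
mkdir -p pics; python3 - <<'E'
from workcell import readout, vision
import cv2,numpy as np
o=readout.get_obs();print(o)
for n in ["side","top"]:
    im=vision.get_image(n);cv2.imwrite(f"pics/{n}0.png",cv2.resize(im[:,:,::-1],(800,600),interpolation=cv2.INTER_CUBIC))
    cv2.imwrite(f"pics/{n}_raw.png",im[:,:,::-1]);print(vision.camera_params(n))
print(vision.camera_params("wrist"))
E
```

```text
{'t': 0.0, 'qpos': array([ 1.30103107e+00,  4.23800274e-01,  1.63067863e+00, -8.43912798e-06,
        1.08861891e+00, -1.90141667e-02]), 'qvel': array([ 1.75751522e-04, -8.76114598e-04, -8.03884001e-04,  8.73653758e-05,
       -1.70406365e-03, -2.41108151e-04]), 'joint_torque': array([-4.62041826e-04, -5.44637489e+01, -2.73662460e+01,  6.41630008e-02,
        2.29168549e-02, -1.24996400e-04]), 'ee_pos': array([154.95176237, 605.03878833, 301.93141255]), 'orientation': array([-3.92815435e-01, -3.11672596e+00,  2.34122156e-03]), 'ft_force': array([ 0.28809842, -0.28241014,  0.27558546]), 'moment': array([-0.05451483,  0.03666953,  0.00587496]), 'grasp_force': 0.0, 'width': 87.83739134763077}
{'fx': 470.06165856519385, 'fy': 470.06165856519385, 'cx': 249.6921070662024, 'cy': 187.36572591563464, 'rvec': array([ 2.08198409, -0.56596675,  0.33940037]), 'tvec': array([-446.55772575,  170.80120793,  760.38546319])}
{'fx': 460.86279267831804, 'fy': 460.86279267831804, 'cx': 251.80915673206263, 'cy': 184.13058787173043, 'rvec': array([ 2.17381783, -2.23673763,  0.08778425]), 'tvec': array([ -58.12588806,  460.62606107, 1065.74066666])}
{'fx': 281.9896024046136, 'fy': 281.9896024046136, 'cx': 255.58591222475192, 'cy': 192.28387724486143, 'hand_eye': array([[-3.61746096e-04, -9.57077474e-01, -2.89831983e-01,
         7.96991071e+01],
       [ 9.99999774e-01, -1.82088190e-04, -6.46835135e-04,
         1.20918819e-01],
       [ 5.66296356e-04, -2.89832151e-01,  9.57077324e-01,
        -8.11179358e+01],
       [ 0.00000000e+00,  0.00000000e+00,  0.00000000e+00,
         1.00000000e+00]])}
```

View pics/top0.png

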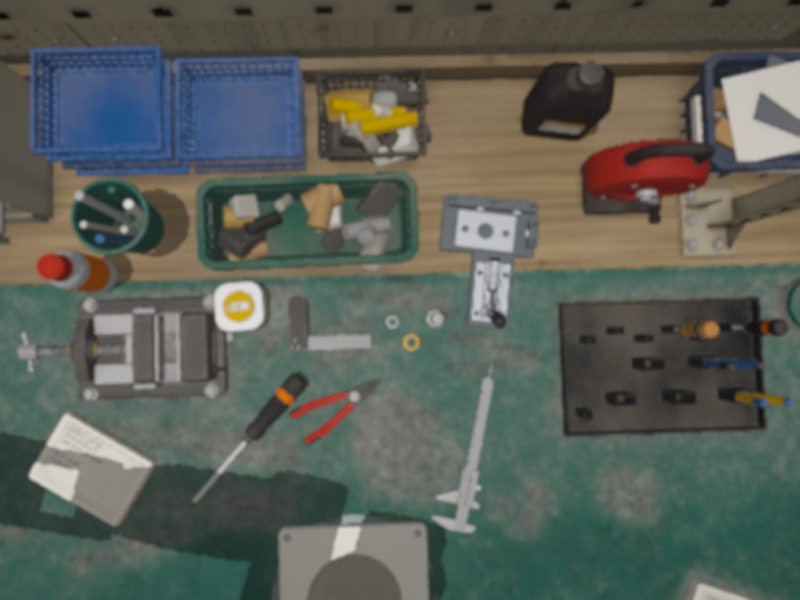

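View pics/side0.png

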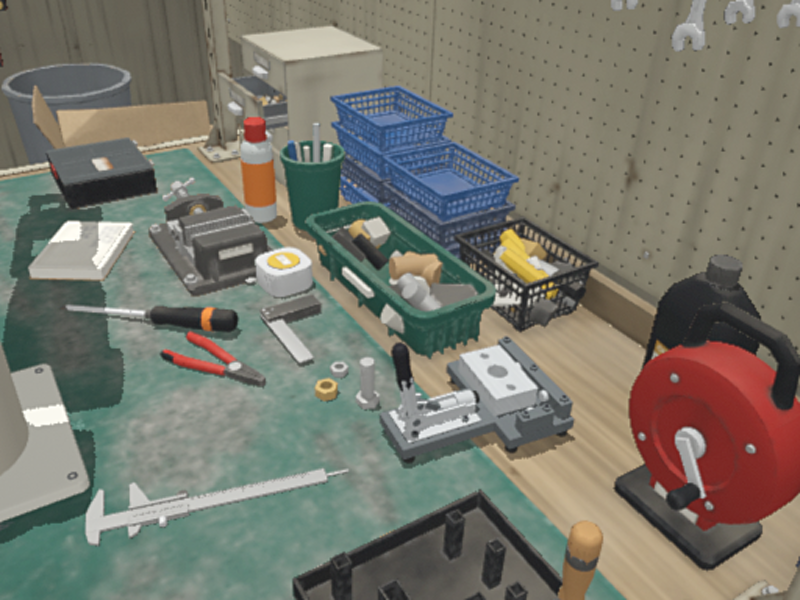

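The top view shows the fixture at about (490,260) of the 800-wide picture, the clamp lever's grip end near (498,320), and the block at (485,230). The bolt stands to its left at (435,318). The side view agrees. I'll crop next for exact corners.

```bash
python3 - <<'E'
import cv2,numpy as np
a=cv2.imread("pics/top_raw.png")[115:220,270:355]
b=cv2.imread("pics/side_raw.png")[210:300,235:375]
a=cv2.resize(a,None,fx=5.5,fy=5.5,interpolation=cv2.INTER_CUBIC)  # 467x577
b=cv2.resize(b,None,fx=5.5,fy=5.5,interpolation=cv2.INTER_CUBIC)
cv2.imwrite("pics/ca.png",a);cv2.imwrite("pics/cb.png",b);print(a.shape,b.shape)
E
```

```text
(578, 468, 3) (495, 770, 3)
```

View pics/ca.png

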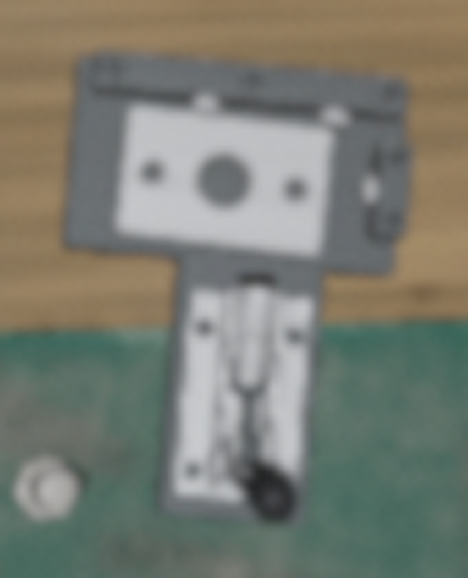

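View pics/cb.png

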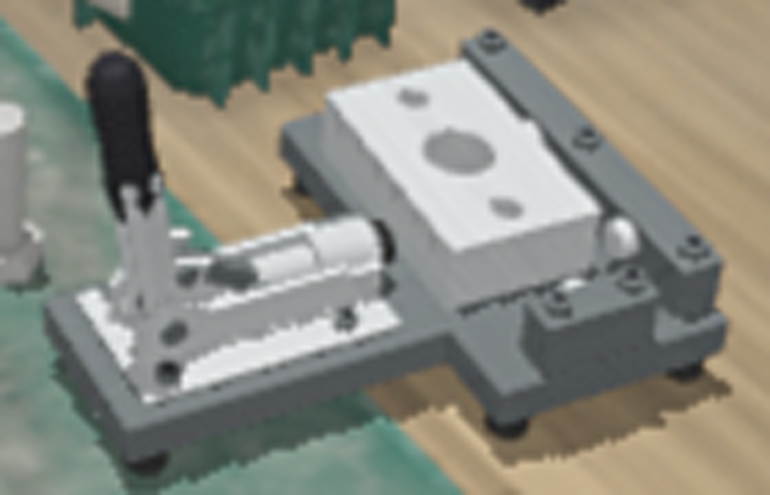

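Top crop: plate corners at (65,246), (392,272), (162,512), (302,522); block top corners at (128,105), (335,130), (117,232), (327,255); lever end at about (272,495). Side crop: plate corners at (130,435), (47,312), (510,390), (283,130); block top at (328,97), (458,250), (600,212), (460,60); lever tip at about (118,62). The lever is near upright, and the block is clear of the end button.

```bash
cat > h.py <<'E'
import numpy as np,cv2
from scipy.optimize import least_squares
from workcell import vision
P={n:vision.camera_params(n) for n in("side","top")}
def proj(n,X):
    p=P[n];K=np.array([[p['fx'],0,p['cx']],[0,p['fy'],p['cy']],[0,0,1]])
    return cv2.projectPoints(np.float64(X).reshape(-1,1,3),p['rvec'],p['tvec'],K,None)[0].reshape(-1,2)
OFF={"top":(270,115),"side":(235,210)}
def px(n,l): return np.array(l)/5.5+OFF[n]
def place(q,L):
    c,s=np.cos(q[3]),np.sin(q[3]);L=np.float64(L)
    return np.c_[q[0]+c*L[:,0]-s*L[:,1],q[1]+s*L[:,0]+c*L[:,1],q[2]+L[:,2]]
def fit(obs,q0):
    f=lambda q:np.concatenate([(proj(n,place(q,L))-px(n,p)).ravel() for n,L,p in obs])
    return least_squares(f,q0,loss='soft_l1')
E
python3 - <<'E'
from h import *
F=fit([("top",[(0,81,25),(0,-61,25),(-109,31,25),(-109,-31,25),(0,31,25)],[(65,246),(392,272),(162,512),(302,522),(180,257)]),
("side",[(-109,-31,25),(-109,31,25),(0,-61,25),(0,81,25)],[(130,435),(47,312),(510,390),(283,130)])],[600,-150,0,0])
print("fix",F.x.round(3),np.round(F.fun,1))
B=fit([("top",[(26,42,24),(26,-42,24),(-26,42,24),(-26,-42,24)],[(128,105),(335,130),(117,232),(327,255)]),
("side",[(-26,42,24),(-26,-42,24),(26,-42,24),(26,42,24)],[(328,97),(458,250),(600,212),(460,60)])],[640,-150,25,0])
print("blk",B.x.round(3),np.round(B.fun,1))
q=F.x
def inv(X):
    d=np.array(X)-q[:3];c,s=np.cos(q[3]),np.sin(q[3]);return np.array([c*d[0]+s*d[1],-s*d[0]+c*d[1],d[2]])
print("blk in fix",inv(B.x[:3]),B.x[3]-q[3])
L=fit([("top",[(0,0,0)],[(270,495)]),("side",[(0,0,0)],[(118,62)])],[500,-150,130,0])
print("lever end",L.x.round(1),inv(L.x[:3]),L.fun)
d=inv(L.x[:3])-[-85,0,38];print("lever",1.798-np.arctan2(d[2],d[0]),np.hypot(d[0],d[2]))
bolt=fit([("top",[(0,0,60)],[(50,482)])],[500,0,0,0]).x
print("home centre",place(q,[(34,0,25),(34,-42,37),(-85,0,38)]))
E
```

```text
fix [ 505.178 -222.341   -4.281  119.271] [-0.4 -0.2  0.5  0.1 -0.3 -0.3  0.8  0.  -0.1 -0.5  0.6  0.5 -0.2 -1.2
 -0.5  1.6 -0.7 -0.6]
blk [ 536.008 -208.29    23.675  -18.981] [ 0.7  0.6 -0.5 -0.1  0.5  0.1 -1.1 -0.3 -0.4 -0.3 -0.2  0.4  0.4 -0.3
  0.5  0. ]
blk in fix [29.10672518 17.34201528 27.95517166] -138.25150734831394
lever end [ 405.1 -207.6  130.6    0. ] [-101.12607895    3.64800205  134.87309964] [ 0.05908397 -0.11348027 -0.09373908  0.00683188]
lever 0.062250229885767006 98.20614978732107
home centre [[ 538.97332205 -226.06326729   20.71940593]
 [ 534.37492894 -267.81077956   32.71940593]
 [ 420.68870395 -213.03448681   33.71940593]]
```

Call:
servo_tool:
  plan:
    - [[0.66,0.465,-0.876,0,0,0,-0.78],[0.66,0.465,-0.876,0,0,0,-0.78],[0.66,0.465,-0.876,0,0,0,-0.78],[0.66,0.465,-0.876,0,0,0,-0.78],[0.66,0.465,-0.876,0,0,0,-0.78]]

```text
t: 0.52
ee_pos: [248.3, 428.4, 302.3]
orientation: [-0.919, -3.004, 0.001]
ft_force: [-0.1, -0.3, 0.3]
width: 57.8
grasp_force: 0.0
```

Call:
servo_tool:
  plan:
    - [[0.66,0.465,-0.876,0,0,0,-0.78],[0.66,0.465,-0.876,0,0,0,-0.78],[0.66,0.465,-0.876,0,0,0,-0.78],[0.66,0.465,-0.876,0,0,0,-0.78],[0.66,0.465,-0.876,0,0,0,-0.78]]

```text
t: 0.93
ee_pos: [341.3, 253.2, 302.6]
orientation: [-1.415, -2.805, 0.0]
ft_force: [-0.2, -0.5, 0.6]
width: 24.2
grasp_force: 0.0
```

Call:
servo_tool:
  plan:
    - [[0.66,0.465,-0.876,0,0,0,-0.78],[0.66,0.465,-0.876,0,0,0,-0.78],[0.66,0.465,-0.876,0,0,0,-0.78],[0.66,0.465,-0.876,0,0,0,-0.78],[0.66,0.465,-0.876,0,0,0,-0.78]]

```text
t: 1.35
ee_pos: [434.4, 77.8, 302.7]
orientation: [-1.87, -2.524, 0.0]
ft_force: [1.2, 0.0, 0.8]
width: 15.2
grasp_force: 0.0
```

Call:
servo_tool:
  plan:
    - [[0.66,0.465,-0.876,0,0,0,-0.78],[0.66,0.465,-0.876,0,0,0,-0.78],[0.66,0.465,-0.876,0,0,0,-0.78],[0.66,0.465,-0.876,0,0,0,-0.78],[0.66,0.465,-0.876,0,0,0,-0.78]]

```text
t: 1.77
ee_pos: [527.4, -97.4, 302.4]
orientation: [-2.271, -2.17, 0.0]
ft_force: [1.2, 0.6, -0.3]
width: 14.9
grasp_force: 0.0
```

Call:
servo_tool:
  plan:
    - [[0.66,0.465,-0.876,0,0,0,-0.78],[0.66,0,0,0,0,0,0],[0.66,0,0,0,0,0,0]]

```text
t: 2.02
ee_pos: [546.0, -132.2, 302.0]
orientation: [-2.342, -2.093, 0.001]
ft_force: [-0.0, 0.1, 0.5]
width: 14.8
grasp_force: 0.0
```

```bash
python3 - <<'E'
from workcell import readout, vision
import cv2,numpy as np
o=readout.get_obs();im=vision.get_image("wrist")
print(o['t'],o['ee_pos'],o['orientation'],o['width'],o['qpos'])
np.savez("w1.npz",p=o['ee_pos'],r=o['orientation'])
cv2.imwrite("pics/w1.png",cv2.resize(im[:,:,::-1],(800,600),interpolation=cv2.INTER_CUBIC))
E
```

```text
2.0167 [ 545.97191436 -132.15033557  302.01112585] [-2.34207717e+00 -2.09276894e+00  6.70178338e-04] 14.769721952430245 [-2.58683526e-01  3.31969078e-01  1.77173267e+00  5.38907105e-05
  1.03873665e+00 -1.46397582e-01]
```

View pics/w1.png

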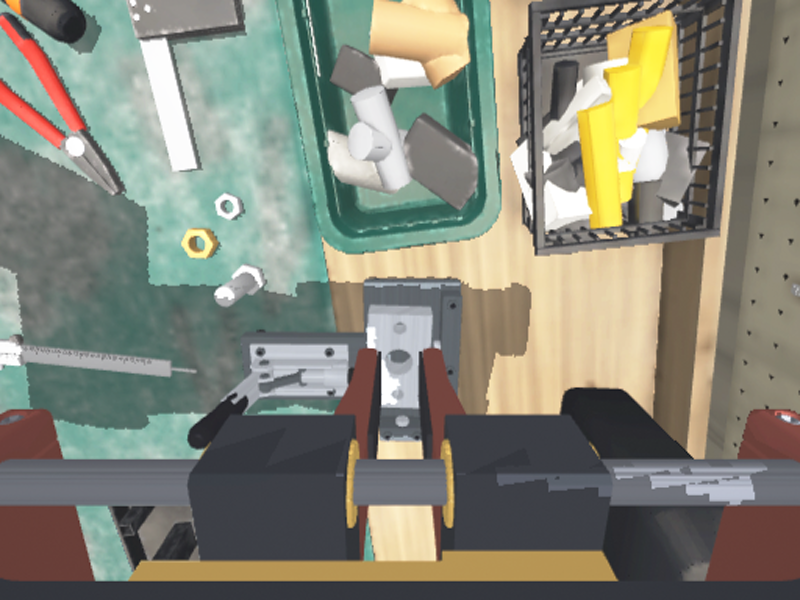

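The wrist view shows the plate's left end from (364,279) to (461,279), the stem corner at about (243,334), and the block's left top corners at (369,307) and (434,304). The path between fingers and block is clear, and the bin is well to the left. Next I'll check the fit against this view.

```bash
cat >> h.py <<'E'
def wproj(X,p,r):
    w=vision.camera_params("wrist");R=cv2.Rodrigues(np.float64(r))[0]
    T=np.eye(4);T[:3,:3]=R;T[:3,3]=p
    M=np.linalg.inv(T@w['hand_eye']);K=np.array([[w['fx'],0,w['cx']],[0,w['fy'],w['cy']],[0,0,1]])
    return cv2.projectPoints(np.float64(X).reshape(-1,1,3),cv2.Rodrigues(M[:3,:3])[0],M[:3,3],K,None)[0].reshape(-1,2)
E
python3 - <<'E'
from h import *
d=np.load("w1.npz")
FL=[(0,81,25),(83,81,25),(-109,31,25)];fp=np.array([(364,280),(461,280),(243,335)])*.64
BL=[(-26,42,24),(26,42,24)];bp=np.array([(369,307),(434,304)])*.64
def solve(L,p,obs,z,q0):
    f=lambda q:np.concatenate([(wproj(place([q[0],q[1],z,q[2]],L),d['p'],d['r'])-p).ravel()*1.0]+[(proj(n,place([q[0],q[1],z,q[2]],l))-px(n,pp)).ravel() for n,l,pp in obs])
    return least_squares(f,q0,loss='soft_l1')
fo=[("top",[(0,81,25),(0,-61,25),(-109,31,25),(-109,-31,25),(0,31,25)],[(65,246),(392,272),(162,512),(302,522),(180,257)]),
("side",[(-109,-31,25),(-109,31,25),(0,-61,25),(0,81,25)],[(130,435),(47,312),(510,390),(283,130)])]
bo=[("top",[(26,42,24),(26,-42,24),(-26,42,24),(-26,-42,24)],[(128,105),(335,130),(117,232),(327,255)]),
("side",[(-26,42,24),(-26,-42,24),(26,-42,24),(26,42,24)],[(328,97),(458,250),(600,212),(460,60)])]
for nm,s in(("all",slice(None)),("wrist",slice(0,0))):
    F=solve(FL,fp,fo[s],0,[505,-222,-.11]).x;B=solve(BL,bp,bo[s],25,[536,-208,-.13]).x
    c,si=np.cos(F[2]),np.sin(F[2]);e=B-F
    print(nm,F.round(3),B.round(3),"blk",c*e[0]+si*e[1],-si*e[0]+c*e[1],B[2]-F[2])
    print(place([F[0],F[1],0,F[2]],[(30,80,0),(34,42,0),(-85,0,38),(-100,0,130)]).round(1))
E
```

```text
all [ 5.05269e+02 -2.21484e+02 -1.07000e-01] [ 5.36797e+02 -2.07085e+02 -1.44000e-01] blk 29.802370882980085 17.696284917888253 -0.03624554977382331
[[ 543.7 -145.2    0. ]
 [ 543.6 -183.4    0. ]
 [ 420.8 -212.4   38. ]
 [ 405.8 -210.8  130. ]]
wrist [ 5.06066e+02 -2.20049e+02 -1.11000e-01] [ 5.41833e+02 -1.99811e+02 -6.40000e-02] blk 33.29510071943366 24.089930481865075 0.047700258359157865
[[ 544.8 -143.9    0. ]
 [ 544.5 -182.1    0. ]
 [ 421.6 -210.6   38. ]
 [ 406.7 -208.9  130. ]]
```

Call:
servo_tool:
  plan:
    - [[0.66,-0.01,-0.09,-0.95,0,0,0],[0.66,-0.01,-0.09,-0.95,0,0,0],[0.66,-0.01,-0.09,-0.95,0,0,0],[0.66,-0.01,-0.08,-0.95,0,0,0],[0.66,0,0,-0.4,0,0,0]]

```text
t: 2.48
ee_pos: [541.0, -142.5, 130.5]
orientation: [-2.333, -2.095, 0.005]
ft_force: [-0.6, 0.2, 0.4]
width: 14.6
grasp_force: 0.0
```

Call:
servo_tool:
  plan:
    - [[0.66,0,0,-0.4,0,0,0],[0.66,0,0,0,0,0,0],[0.66,0,0,0,0,0,0]]

```text
t: 2.73
ee_pos: [543.2, -143.1, 118.3]
orientation: [-2.336, -2.097, 0.002]
ft_force: [-0.2, 0.9, -0.4]
width: 14.5
grasp_force: 0.0
```

```bash
python3 - <<'E'
from workcell import readout, vision
import cv2,numpy as np
o=readout.get_obs();im=vision.get_image("wrist")
print(o['t'],o['ee_pos'],o['orientation'],o['width'],o['ft_force'])
cv2.imwrite("pics/w2.png",cv2.resize(im[:,:,::-1],(800,600),interpolation=cv2.INTER_CUBIC))
E
```

```text
2.7333 [ 543.22753122 -143.07877641  118.2767868 ] [-2.33619212e+00 -2.09725787e+00  1.93293515e-03] 14.458072964638173 [-0.17147114  0.93217409 -0.37660889]
```

View pics/w2.png

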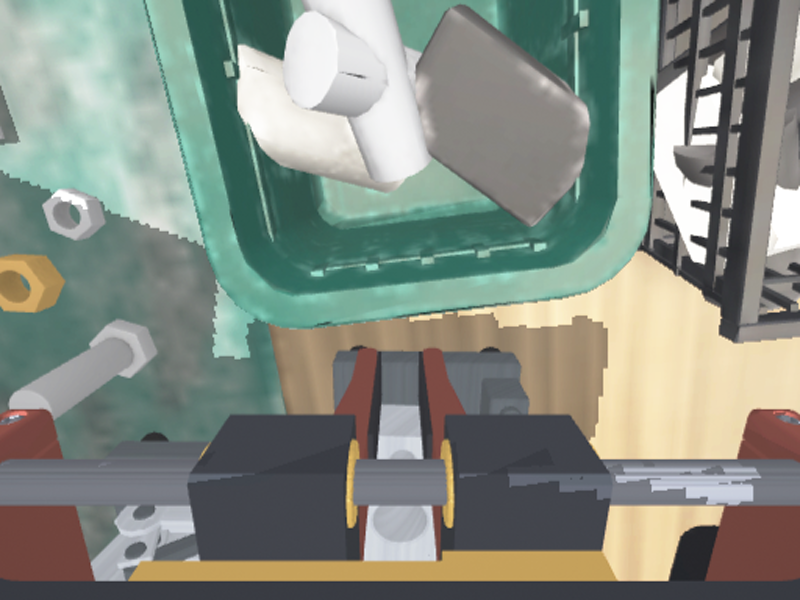

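The fingertips (about (368,350) and (432,350)) stand just inside the plate's end, with the block's end face in front of them at about row 405. Now I'll push in the fixture's -y direction.

Call:
servo_tool:
  plan:
    - [[0.66,-0.011,-0.1,0,0,0,0],[0.66,-0.011,-0.1,0,0,0,0],[0.66,-0.011,-0.1,0,0,0,0],[0.66,-0.011,-0.1,0,0,0,0],[0.66,-0.011,-0.1,0,0,0,0]]

```text
t: 3.2
ee_pos: [542.2, -164.8, 119.4]
orientation: [2.339, 2.096, 0.001]
ft_force: [-0.5, 2.6, 2.3]
width: 15.3
grasp_force: 1.6
```

Call:
servo_tool:
  plan:
    - [[0.66,-0.006,-0.05,0,0,0,0],[0.66,-0.006,-0.05,0,0,0,0],[0.66,-0.006,-0.05,0,0,0,0]]

```text
t: 3.45
ee_pos: [541.2, -170.6, 118.8]
orientation: [2.34, 2.096, 0.0]
ft_force: [0.1, 3.1, 1.6]
width: 14.9
grasp_force: 1.6
```

Call:
servo_tool:
  plan:
    - [[0.66,-0.003,-0.03,0,0,0,0],[0.66,-0.003,-0.03,0,0,0,0]]

```text
t: 3.62
ee_pos: [541.0, -172.3, 118.7]
orientation: [-2.34, -2.095, -0.001]
ft_force: [1.9, 13.9, 5.0]
width: 14.9
grasp_force: 6.9
```

Call:
servo_tool:
  plan:
    - [[0.66,-0.003,-0.03,0,0,0,0],[0.66,-0.003,-0.03,0,0,0,0]]

```text
t: 3.78
ee_pos: [540.9, -172.7, 118.7]
orientation: [-2.339, -2.092, -0.004]
ft_force: [5.5, 26.8, 7.1]
width: 14.7
grasp_force: 13.4
```

Force jumped at TCP fixture y of about 52, where I expected home. Hold, back off, rise, then go behind the lever.

Call:
servo_tool:
  plan:
    - [[0.66,0,0,0,0,0,0],[0.66,0,0,0,0,0,0],[0.66,0.016,0.15,0,0,0,0],[0.66,0.016,0.15,0,0,0,0],[0.66,0,0,0,0,0,0]]

```text
t: 4.2
ee_pos: [541.8, -162.6, 118.4]
orientation: [-2.338, -2.097, 0.001]
ft_force: [-0.8, 1.0, -0.2]
width: 14.9
grasp_force: 0.0
```

Call:
servo_tool:
  plan:
    - [[0.66,0,0,0.9,0,0,0],[0.66,0,0,0.9,0,0,0],[0.66,0,0,0.9,0,0,0],[0.66,0,0,0.9,0,0,0],[1,0,0,0,0,0,0]]

```text
t: 4.62
ee_pos: [544.9, -164.7, 269.4]
orientation: [2.333, 2.09, 0.008]
ft_force: [0.6, 0.1, 0.1]
width: 11.0
grasp_force: 0.0
```

Call:
servo_tool:
  plan:
    - [[1,-0.868,-0.218,0,0,0,0],[1,-0.868,-0.218,0,0,0,0],[1,-0.868,-0.218,0,0,0,0],[1,-0.868,-0.218,0,0,0,0],[1,-0.868,-0.218,0,0,0,0]]

```text
t: 5.03
ee_pos: [366.4, -207.1, 262.2]
orientation: [-2.339, -2.097, 0.001]
ft_force: [0.0, -0.8, 0.8]
width: 0.6
grasp_force: 0.0
```

Call:
servo_tool:
  plan:
    - [[1,0,0,0,0,0,0],[1,0,0,0,0,0,0]]

```text
t: 5.2
ee_pos: [366.9, -207.3, 262.5]
orientation: [-2.342, -2.093, 0.001]
ft_force: [1.4, 0.3, 1.0]
width: 0.3
grasp_force: 0.0
```

```bash
python3 - <<'E'
from workcell import readout, vision
import cv2,numpy as np
o=readout.get_obs();print(o['t'],o['ee_pos'],o['orientation'],o['width'],o['ft_force'])
s=vision.get_image("side")[130:300,215:375];t=vision.get_image("top")[100:270,250:410]
r=lambda i:cv2.resize(i[:,:,::-1],(400,425),interpolation=cv2.INTER_CUBIC)
cv2.imwrite("pics/st3.png",np.hstack([r(s),r(t)]))
E
```

```text
5.2 [ 366.86248405 -207.30613573  262.5127309 ] [-2.34217534e+00 -2.09349346e+00  6.24380149e-04] 0.33306600149707377 [1.35078897 0.32548585 0.95017993]
```

View pics/st3.png

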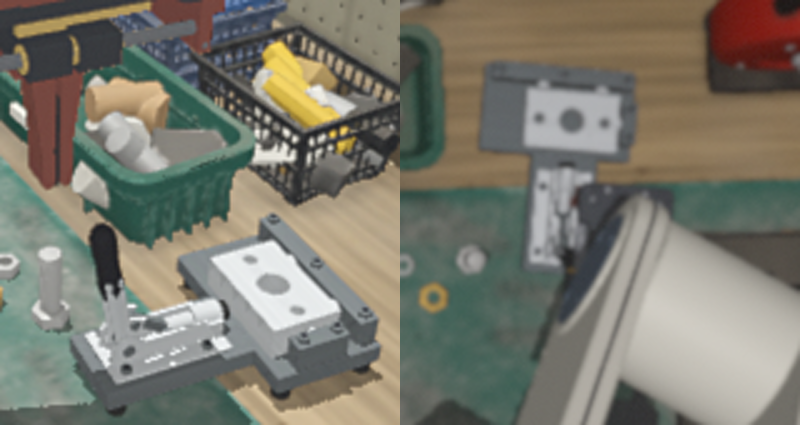

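The side view shows the block at home against the end button, near (290,325) in the left half, with the lever upright. The closed fingers are above and behind it. Next: descend behind the lever and follow its arc.

Call:
servo_tool:
  plan:
    - [[1,0.003,0.025,-0.83,0,0,0],[1,0.003,0.025,-0.83,0,0,0],[1,0,0,0,0,0,0],[1,0.26,-0.028,0,0,0,0],[1,0.26,-0.028,0,0,0,0]]

```text
t: 5.72
ee_pos: [391.1, -207.3, 197.1]
orientation: [2.339, 2.097, 0.0]
ft_force: [0.4, -0.2, 0.3]
width: 0.3
grasp_force: 0.5
```

Call:
servo_tool:
  plan:
    - [[1,0.224,-0.024,0.03,0,0,0],[1,0.224,-0.024,0.03,0,0,0],[1,0.224,-0.024,-0.02,0,0,0],[1,0.224,-0.024,-0.02,0,0,0]]

```text
t: 6.05
ee_pos: [427.0, -211.3, 198.2]
orientation: [2.337, 2.095, 0.001]
ft_force: [-0.6, -1.9, 0.9]
width: 0.4
grasp_force: 0.2
```

Call:
servo_tool:
  plan:
    - [[1,0.2,-0.022,-0.064,0,0,0],[1,0.2,-0.022,-0.064,0,0,0],[1,0.181,-0.02,-0.104,0,0,0],[1,0.181,-0.02,-0.104,0,0,0]]

```text
t: 6.38
ee_pos: [456.4, -214.4, 183.3]
orientation: [2.34, 2.097, -0.0]
ft_force: [-2.0, -0.2, 3.7]
width: 0.3
grasp_force: 1.4
```

```bash
python3 - <<'E'
from workcell import readout, vision
import cv2,numpy as np
o=readout.get_obs();print(o['t'],o['ee_pos'],o['orientation'],o['width'],o['ft_force'])
s=vision.get_image("side")[130:300,215:375]
cv2.imwrite("pics/s4.png",cv2.resize(s[:,:,::-1],(560,595),interpolation=cv2.INTER_CUBIC))
E
```

```text
6.3833 [ 456.44132565 -214.36520072  183.30589395] [ 2.33951148e+00  2.09660119e+00 -5.29811142e-05] 0.3216943149124651 [-1.96740816 -0.22343212  3.73907075]
```

View pics/s4.png

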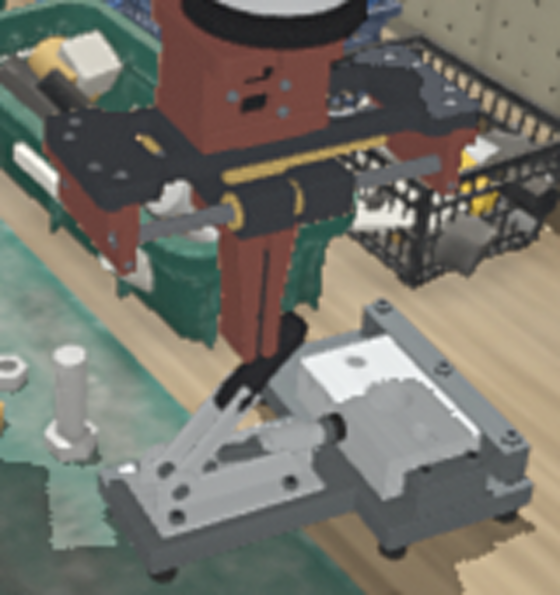

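The fingertips, near (255,360), push on the middle of the grip. The lever leans forward at about 45°, and the rubber tip, near (332,428), is close to the block. I continue along the arc.

Call:
servo_tool:
  plan:
    - [[1,0.133,-0.014,-0.114,0,0,0],[1,0.133,-0.014,-0.114,0,0,0],[1,0.09,-0.01,-0.108,0,0,0],[1,0.09,-0.01,-0.108,0,0,0]]

```text
t: 6.77
ee_pos: [474.0, -216.2, 165.4]
orientation: [2.339, 2.096, 0.0]
ft_force: [-0.3, -1.3, 1.3]
width: 0.6
grasp_force: 0.5
```

Call:
servo_tool:
  plan:
    - [[1,0.058,-0.006,-0.09,0,0,0],[1,0.058,-0.006,-0.09,0,0,0],[1,0.05,-0.005,-0.093,0,0,0],[1,0.05,-0.005,-0.093,0,0,0],[1,0,0,0,0,0,0]]

```text
t: 7.18
ee_pos: [481.8, -216.9, 151.3]
orientation: [-2.338, -2.096, 0.002]
ft_force: [-5.3, 0.9, 12.5]
width: 0.6
grasp_force: 6.5
```

Call:
servo_tool:
  plan:
    - [[1,0,0,0,0,0,0],[1,-0.1,0.01,0.6,0,0,0],[1,0,0,0.9,0,0,0],[1,0,0,0.9,0,0,0],[1,0,0,0,0,0,0]]

```text
t: 7.6
ee_pos: [480.9, -217.9, 253.0]
orientation: [2.333, 2.091, 0.006]
ft_force: [0.5, -1.4, -0.0]
width: 0.5
grasp_force: 0.0
```

```bash
python3 - <<'E'
from workcell import readout, vision
import cv2,numpy as np
o=readout.get_obs();print(o['t'],o['ee_pos'],o['width'],o['ft_force'])
s=vision.get_image("side")[200:300,235:375]
cv2.imwrite("pics/s5.png",cv2.resize(s[:,:,::-1],(798,570),interpolation=cv2.INTER_CUBIC))
E
```

```text
7.6 [ 480.92063503 -217.92254085  252.99852161] 0.5036814364996224 [ 0.47515875 -1.35540143 -0.0417786 ]
```

View pics/s5.png

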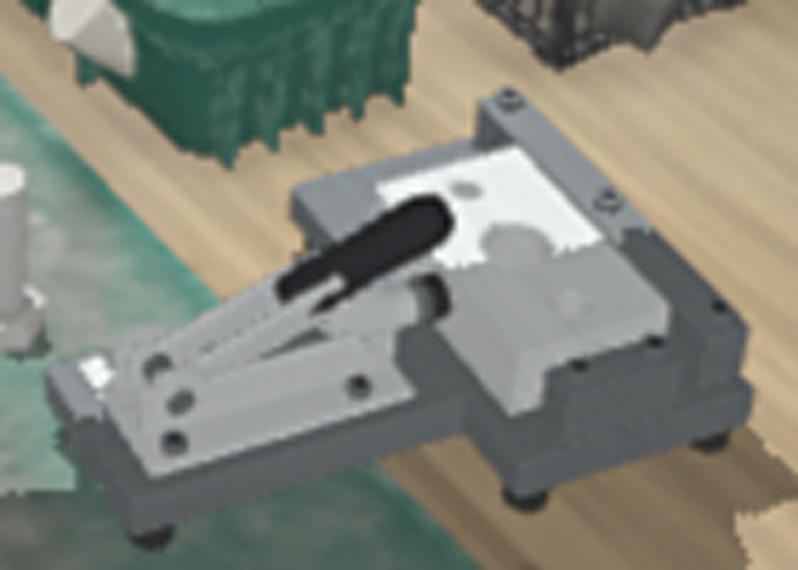

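The lever now lies low and stays there after release, with the rubber tip against the block near (432,297). A quick numeric check of the block before handing in.

```bash
python3 - <<'E'
from h import *
q=[505.3,-221.5,0,-.108]
f=lambda X:(proj("side",place(q,X))-[235,200])*5.7
print(f([(8,42,49),(60,42,49),(60,-42,49)]).round(),"seen 375,187 / 520,148 / 667,312")
for v in(.8,1.31,1.449):
    a=1.798-v;print(v,f([(-85+98*np.cos(a),0,38+98*np.sin(a))]).round())
E
```

```text
[[376. 180.]
 [517. 140.]
 [672. 298.]] seen 375,187 / 520,148 / 667,312
0.8 [[348.  98.]]
1.31 [[439. 172.]]
1.449 [[451. 201.]]
```

```bash
python3 -c "
from workcell import close_job
print(close_job())"
```

```text
the job is handed in; nothing more can be done
None
```

I pushed the block home against the end stop and pushed the lever over into lock; the last picture shows it staying down after release, with the rubber tip on the block, and the job is handed in (at about 7.6 s, no verdict returned).

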